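Lift the lever from its case and hold it over the fixture

TASK

Lift the loose lid off the grey case by its knob and set it down flat, knob up, on the bare table. Then take the one-sided steel lever out of the case by its balance point and hold it level over the aluminium fixture, bored boss above the thick pin and small eye above the thin pin, about 3 cm clear of the pin tips and without touching the fixture. Finish while still holding it there; set the lid down without dropping it, do not drop the lever, and leave the lens tube, the dropper bottle and the round optic box where they are.

Things in the scene. Friction and masses are not known exactly. Their poses are not given: they have to be found in the camera images.
- case: Open grey case fixed on the table, 178 (x) x 98 (y) x 54 (z) mm, walls and floor 4 mm. Origin: centre of its underside, x along its length. Two black rests under boss and eye carry the lever 22 mm above the table; between them the bar stands free over the floor. The lever lies along x, boss at -x (toward the robot), its bore 57 mm from the case centre.
- lid: Loose blue lid of the case, plate 182 (x) x 102 (y) x 4 mm, 0.13 to 0.26 kg, with a lip 4 mm deep below it that sits inside the rim with 4 mm play. Origin: centre of the lip's underside (height 0 when the lid lies on the table, 50 mm on the case); x along its length, z up through the knob. Plate top at z = 8 mm.
- lid_knob (a point): Centre of the lid's black round knob: head 26 mm across, from 20 to 38 mm above the lid's origin, on a 14 mm stem; this point is 30 mm above the lid's origin, on its axis.
- lever: Loose steel lever 154 mm long, 0.25 to 0.5 kg: dark round boss (40 mm across, 24 high, bore 18), bright bar 14 mm wide and 14 high, small eye (20 mm across, 14 high, bore 8); undersides flush. Origin: centre of the bore at the underside; x along the bar to the eye, z up. Starts in the case, hidden under the lid.
- lever_balance (a point): Balance point (centre of mass along the bar) of the lever: on the bar 39 mm from the bore's centre toward the eye, at mid-height of the bar, 7 mm above the underside. The bar is free from 20 to 114 mm from the bore's centre.
- lever_eye (a point): Centre of the lever's small eye at the underside, 124 mm from the bore's centre.
- fixture: Aluminium locating block 176 x 50 mm, top 30 mm above the table, on a dark base 200 x 64 mm, fixed on the table. Origin: centre of its underside; x from the thick pin to the thin pin, z up. The pins stand 124 mm apart, 62 mm either side of the centre, tips 50 mm above the table.
- pin_big (a point): Centre of the tip of the thick dowel pin (14 mm across, on a 28 mm collar), 50 mm above the table.
- pin_small (a point): Centre of the tip of the thin dowel pin (6 mm across, on a 12 mm collar), 50 mm above the table.
- lens_tube: Black lens tube standing on the table, 30 mm across, 30 mm high, a bystander. Origin: centre of its underside.
- dropper: Brown dropper bottle standing on the table, 38 mm across, 115 mm high, a bystander. Origin: centre of its underside.
- optic_box: Round clear optic box on the table, 41 mm across, 18 mm high, a bystander. Origin: centre of its underside.

How it is judged:
On the way, in this order (a step that is already met when the one before it is completed fails the run):
1. the lid lies flat on the table, knob up, let go (height (world z) of lid between -0.006 and 0.006 m and angle between lid's own z axis and vertical below 0.08 rad and contact force between lid and the fingers below 0.1 N and linear speed of lid below 0.03 m/s), for 0.2 s.
2. the lever is lifted clear of the case, level, gripped at its balance point (height (world z) of lever above 0.06 m and angle between lever's own z axis and vertical below 0.15 rad and contact force between lever and case below 0.1 N and contact force between lever and the fingers above 0.5 N and x of the grasp point in the frame of lever between 0.019 and 0.059 m), for 0.2 s.
At the end, for the whole second after the job is handed in: Lever held still by the fingers within 20 mm of its balance point, level within 0.1 rad, bore and eye within 12 mm of their pins seen from above, underside 10 to 60 mm above the pin tips, touching neither fixture nor case; lid flat on the table (0.08 rad, 6 mm), knob up, let go (height (world z) of lid between -0.006 and 0.006 m and angle between lid's own z axis and vertical below 0.08 rad and contact force between lid and the fingers below 0.1 N and contact force between lever and the fingers above 0.5 N and x of the grasp point in the frame of lever between 0.019 and 0.059 m and horizontal distance between lever and pin_big below 0.012 m and horizontal distance between lever_eye and pin_small below 0.012 m and z of lever in the frame of pin_big between 0.01 and 0.06 m and angle between lever's own z axis and vertical below 0.1 rad and contact force between lever and fixture below 0.1 N and contact force between lever and case below 0.1 N and linear speed of lever below 0.03 m/s); the arm keeps its last pose, push and grip.
It fails at once if the lens tube, the dropper bottle or the optic box is moved more than 30 mm or tipped over (distance of any of lens_tube, dropper, optic_box from where it was at the start of the episode above 0.03 m or angle between any of lens_tube, dropper, optic_box's own z axis and vertical above 0.5 rad).
It fails at once if the lid is dropped (moves faster than 0.5 m/s with no finger on it) (linear speed of lid above 0.5 m/s and contact force between lid and the fingers below 0.01 N).
It fails at once if the lever is dropped (moves faster than 0.5 m/s with no finger on it) (linear speed of lever above 0.5 m/s and contact force between lever and the fingers below 0.01 N).
It fails at once if the lever touches the fixture (more than 1 N) (contact force between lever and fixture above 1 N).
It also fails if it takes over 64 s, if anything falls off the work surface, if the arm or the gripper's body presses on something with over 40 N, if the wrist force passes 120 N, or if a joint passes its speed limit or range.

ROBOT

A 6-joint arm with a two-finger parallel gripper is mounted at the origin on a cart in front of the work surface, level with it; the furniture and walls round the work are solid. World frame = base frame: x ahead of the robot, y to its left, z up, the work surface at z = 0. Lengths are in m, angles in rad, forces in N, time in s.
With the tool pointing down it reaches from about 0.3 to 0.775 m from the base axis. Payload 14.6 kg.
Tool frame: the origin (TCP) lies midway between the tips of the shut fingers; the grasp point (between the pads) lies 19 mm behind it (ctrl.tcp_to_grasp is the z of the grasp point in the tool frame, in m); z points along the fingers, y is the line along which they close (so a half turn about z gives the same grasp; the last joint's range is limited). The gripper opens to 94 mm and grips with 3 to 60 N. Pads are 16 mm wide; open, the fingers measure 119 mm over their backs; the gripper's body (75 mm by 177 mm) begins 78 mm behind the grasp point.
Start: joints at [1.098, 0.3, 1.521, -0, 1.321, -0.067], TCP at [0.217, 0.505, 0.205] pointing down, gripper open.
Joint ranges: [-3.03, 3.03], [-0.79, 2.21], [0.23, 2.52], [-1.04, 4.18], [0, 3.07], [-2.55, 2.55]. Speed limits (rad/s): [2.22, 2.22, 2.57, 3.14, 3.14, 3.14].

INTERFACE

Orientations are given as [roll, pitch, yaw] about the fixed x, y, z axes, in that order (R = Rz(yaw) Ry(pitch) Rx(roll)).
In Python, from station import monitor, camera, ctrl gives the robot as it stands.
- The arm moves only by the tool apply_moves, never from a script. Its argument "plan" is one flat list of numbers, 4 for each row, row after row: the shift along the tool's x, y, z in mm, then the turn about the tool's z in rad. In form: [dx, dy, dz, spin, dx, dy, dz, spin, ...]. A call has 1 to 20 rows; each row shifts and turns the commanded pose from where the row before left it, along the tool's axes as they then stand; what a row does not reach is not made up. A row lasts 1/10 s, in which the tool goes at most 50 mm and 8.59 degrees, less where a joint would pass 70% of its speed; a pose out of reach is approached as far as the arm can. A call is refused whole if a number of a shift passes 50 or a number of a turn 0.15, either way. A call with a gripper value outside its range is refused whole. "hand" is the gripper command: -1 is shut, 1 is fully open, values between are in proportion, set as the call begins (left out, the last holds). The fingers move at their own pace and stop on an object; "squeeze" is the grip in N (left out, the last holds). Time passes only in rows, so rows that do not move let the fingers close. It gives the time, the measured TCP pose, the force, the opening and the grip force at its end, in the units of the state.
- monitor.get_obs(): the state, without advancing time (a new reading comes with each control period).
- camera(name): name is "scene" or "top" or "wrist"; returns a dict with "image" (400x640x3 uint8, red, green, blue), "range_z" (400x640 float32, m along the optical axis (not along the pixel's ray), 0 where there is no reading), "mtx" (3x3 intrinsics, pixels), "distortion" ([k1, k2, p1, p2, k3] as OpenCV has them; the pictures are not rectified), "rvec" (rotation vector, rad) and "tvec" (3), from world to camera coordinates, as OpenCV has them. Camera axes: x right, y down, z forward; pixel columns grow to the right and rows downward; lengths in m; the calibration is good to about 2 mm. A picture is of the moment at which its call begins.
- ctrl.hand_in(): hands the job in; it is judged then, once.
The state is a dict: "time_s": time; "qpos": joint angles; "joint_vel": joint speeds; "tau": joint torques, N m; "ee_pos": TCP position; "eef_rot": TCP orientation; "force": force on the tool from outside, world axes, zero at the start; "moment": the same for the moment, N m; "grip_width": finger opening in m; "grip_force": force on a finger pad.
Only numpy, scipy, OpenCV 4.12 (cv2) and the standard library are available. Lean on these libraries where they do the work, as an engineer would, in place of code of your own. Each camera call takes 0.05 s, during which the arm holds its last target. There are 200 camera calls.

## Working session

There is one attempt and no reset: what is moved stays moved. The work goes in short steps, Python scripts to look and compute and a tool call to move; the robot and the scene stay as the last step left them, time stands still between calls to the robot, and variables do not carry over. Pictures are saved under pics/ and viewed, at most 10 in all, crops included, and the job is handed in when it is done.

Besides the shell and the picture viewer there is one more tool, called as a command line: name --argument value ..., lists and objects as JSON in quotes. apply_moves: Moves the arm, as the interface text tells. Its arguments: {"type":"object","properties":{"plan":{"type":"array","items":{"type":"number"}},"hand":{"type":"number"},"squeeze":{"type":"number"}},"required":["plan"]}

```bash
mkdir -p pics; cat > h.py <<'E'
import numpy as np, cv2
from station import monitor, camera, ctrl
def ray(c,uv,z):
    R=cv2.Rodrigues(np.array(c["rvec"],float))[0]; t=np.array(c["tvec"],float).ravel()
    p=cv2.undistortPoints(np.array(uv,float).reshape(-1,1,2),np.array(c["mtx"],float),np.array(c["distortion"],float)).reshape(-1,2)
    d=np.c_[p,np.ones(len(p))]@R; o=-R.T@t
    return o+d*((z-o[2])/d[:,2])[:,None]
def cloud(c):
    v,u=np.mgrid[0:400,0:640]; uv=np.c_[u.ravel(),v.ravel()].astype(float)
    R=cv2.Rodrigues(np.array(c["rvec"],float))[0]; t=np.array(c["tvec"],float).ravel()
    p=cv2.undistortPoints(uv.reshape(-1,1,2),np.array(c["mtx"],float),np.array(c["distortion"],float)).reshape(-1,2)
    r=np.array(c["range_z"]).ravel()
    return ((np.c_[p,np.ones(len(p))]*r[:,None]-t)@R).reshape(400,640,3), (r>0).reshape(400,640)
def save(c,n): cv2.imwrite("pics/"+n,cv2.cvtColor(c["image"],cv2.COLOR_RGB2BGR))
E
python3 - <<'E'
from h import *
for n in("top","scene"):
    c=camera(n); save(c,n+"0.png"); np.savez("c_"+n,**c)
print(monitor.get_obs())
E
```

```text
{'time_s': 0.1, 'qpos': array([ 1.09841458e+00,  3.00413756e-01,  1.52150082e+00,  1.29462584e-05,
        1.32070602e+00, -6.66031310e-02]), 'joint_vel': array([ 3.49649236e-05, -4.36613847e-04, -3.04564644e-04, -3.27637078e-04,
        1.59169608e-03, -1.19200245e-03]), 'tau': array([ 4.18308537e-04, -5.32650447e+01, -3.53278077e+01,  7.09770690e-02,
        2.35407829e-02, -8.38768142e-05]), 'ee_pos': array([0.21700017, 0.50513177, 0.20495174]), 'eef_rot': array([-3.14056783e+00, -8.09256446e-05,  2.73581078e+00]), 'force': array([-0.23143738,  0.40047171,  0.48484541]), 'moment': array([-0.02013569, -0.00500997, -0.04060905]), 'grip_force': 0.0, 'grip_width': 0.09387999067822632}
```

View pics/top0.png

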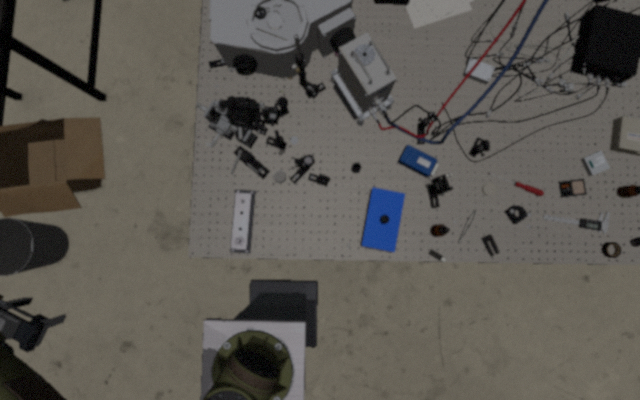

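View pics/scene0.png

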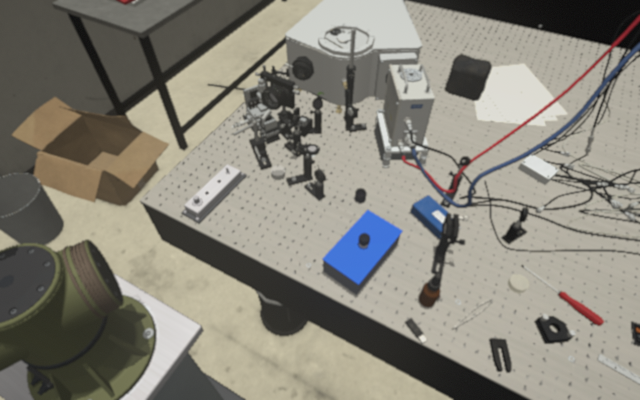

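The top view shows the lid at about (383,219) with its knob at (384,218). The fixture is at (241,221), the lens tube at (356,167), the optic box near (280,177) and the dropper at (438,230). The table between fixture and case, around (308,222), is bare. Next I measure these.

```bash
python3 - <<'E'
from h import *
for n in("top","scene"):
    c=dict(np.load(f"c_{n}.npz")); im=c["image"].astype(int); hsv=cv2.cvtColor(c["image"],cv2.COLOR_RGB2HSV)
    P,ok=cloud(c)
    print(n,"cam",-cv2.Rodrigues(c["rvec"])[0].T@c["tvec"].ravel())
    m=((im[...,2]>110)&(im[...,2]-im[...,0]>80)).astype(np.uint8)
    k,l,s,ce=cv2.connectedComponentsWithStats(m); i=1+np.argmax(s[1:,4])
    mm=(l==i); pts=P[mm&ok]; print("lid z",np.percentile(pts[:,2],[5,25,50,75,95]))
    if n=="top":
        cn=cv2.findContours(mm.astype(np.uint8),0,2)[0]; cn=max(cn,key=len).reshape(-1,2)
        w=ray(c,cn,0.058)[:,:2]*1000; r=cv2.minAreaRect(w.astype(np.float32)); print("lid",r)
    sel=mm&ok&(P[...,2]>.05)
    # knob: points above plate near lid
    q=ok&(P[...,2]>.066)&(P[...,2]<.1)
    c0=np.median(P[sel],0); q&=np.hypot(P[...,0]-c0[0],P[...,1]-c0[1])<.06
    if q.any():
        vv,uu=np.where(q); print("knob px",uu.mean(),vv.mean(),"pt",P[q].mean(0),"range",np.ptp(P[q],0), "n",q.sum(), ray(c,[[uu.mean(),vv.mean()]],.088))
    # fixture: points at z .03
    box=(241,221) if n=="top" else (213,192)
    q=ok&(P[...,2]>.02)&(P[...,2]<.06)
    k,l,s,ce=cv2.connectedComponentsWithStats(q.astype(np.uint8))
    for i in range(1,k):
        if s[i,4]>15 and P[l==i][:,0].mean()<.9:
            pp=P[l==i]; r=cv2.minAreaRect((pp[:,:2]*1000).astype(np.float32)); print("blob",s[i],np.round(r[0]),np.round(r[1]),round(r[2],1),pp[:,2].max().round(3))
    for nm,u,v,h in(("fix",241,221,.03),("lens",356,167,.03),("box",280,177,.018),("drop",438,230,.1)):
        if n=="top": print(nm,ray(c,[[u,v]],h),P[v,u])
c=dict(np.load("c_top.npz")); a=cv2.resize(c["image"][150:270,200:460],None,fx=3,fy=3,interpolation=cv2.INTER_CUBIC)
cv2.imwrite("pics/topz.png",a[...,::-1])
E
```

```text
top cam [ 0.43228876 -0.2178313   1.18745953]
lid z [0.05272895 0.05474418 0.05624713 0.05767637 0.05981833]
lid ((470.98736572265625, -390.50067138671875), (97.48149108886719, 175.95628356933594), 80.02283477783203)
knob px 384.06451612903226 218.3709677419355 pt [ 0.47224806 -0.39012047  0.0855947 ] range [0.02379455 0.02366953 0.0145455 ] n 62 [[ 0.47216008 -0.38974768  0.088     ]]
blob [331  75  33  50 160] [ 849. -274.] [181.  15.] 33.6 0.06
blob [304  85   9  11  34] [ 875. -152.] [29. 11.] 58.6 0.06
blob [196 102  11  10  59] [816. 184.] [40. 17.] 54.7 0.055
blob [263 106  16  21 196] [788. -36.] [41. 66.] 84.7 0.06
blob [280 108   8   5  28] [812. -80.] [ 8. 22.] 26.6 0.059
blob [208 115  30  33 345] [745. 124.] [ 71. 109.] 30.2 0.06
blob [614 115  26  39 844] [  757. -1177.] [ 74. 118.] 79.9 0.049
blob [430 119  12  17  47] [ 764. -566.] [18. 55.] 65.2 0.039
blob [419 121   8   9  34] [ 770. -515.] [23. 10.] 37.4 0.06
blob [242 128   6  10  41] [734.  44.] [15. 27.] 64.8 0.059
blob [398 128  44  17 180] [ 735. -506.] [142.  17.] 72.5 0.06
blob [234 133  22  14 103] [711.  4
[... 2707 characters left out ...]
27.] 26.4 0.032
blob [472 188   4   8  20] [ 775. -577.] [30.  8.] 4.6 0.038
blob [411 195  38  41 726] [ 653. -514.] [130.  72.] 53.4 0.057
blob [459 195   8   4  21] [ 745. -556.] [ 8. 14.] 17.7 0.04
blob [ 322  210   81   81 2975] [ 471. -394.] [103. 184.] 79.8 0.06
blob [506 222  16  17 150] [ 687. -696.] [35. 19.] 54.6 0.06
blob [437 237  13  16 112] [ 566. -556.] [24. 13.] 89.0 0.06
blob [419 282  21  22 249] [ 435. -571.] [28. 40.] 3.2 0.06
blob [578 303  26  18  88] [ 569. -882.] [51. 13.] 67.7 0.024
blob [  55  311   90   89 1598] [  4. -72.] [202.  75.] 0.3 0.06
blob [537 314  39  27 512] [ 497. -822.] [51. 54.] 33.7 0.042
blob [ 30 373   5   9  24] [-95.  35.] [ 6. 16.] 28.3 0.059
```

View pics/topz.png

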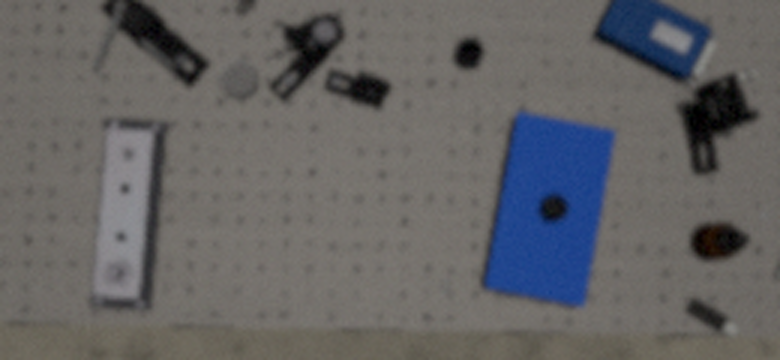

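The zoom shows the fixture's ringed thick pin at the near end, zoom (118,272), and its thin pin at the far end, (128,153). The lid yaw is about -10° and the fixture yaw about -3°. Bare table lies around zoom (330,220). I'll move toward the knob.

apply_moves --plan '[0,0,0,-0.115,0,0,0,-0.115,-10,-20,0,0,-17,-35,0,0,-20,-42,0,0,-20,-42,0,0,-20,-42,0,0,-20,-42,0,0,-20,-42,0,0,-20,-42,0,0,-20,-42,0,0,-20,-42,0,0,-20,-42,0,0,-20,-42,0,0,-20,-42,0,0,-20,-42,0,0,-20,-42,0,0,-20,-42,0,0,-20,-42,0,0,-20,-42,0,0]' --hand 1

```text
time_s: 2.1
ee_pos: [0.4316, -0.2732, 0.2052]
eef_rot: [3.141, -0.0, 2.965]
force: [0.9, 0.6, 1.1]
grip_width: 0.0941
grip_force: 0.0
```

apply_moves --plan '[-20,-38,0,0,-20,-38,0,0,-12,-22,0,0,-6,-12,0,0,0,0,0,0,0,0,0,0]'

```text
time_s: 2.7
ee_pos: [0.4693, -0.3891, 0.205]
eef_rot: [3.141, -0.001, 2.966]
force: [-0.2, 0.5, 0.1]
grip_width: 0.0944
grip_force: 0.0
```

```bash
cat > look.py <<'E'
from h import *
import sys
c=camera("wrist"); save(c,sys.argv[1]); np.savez("c_wrist",**c)
P,ok=cloud(c); im=c["image"].astype(int)
o=monitor.get_obs(); print(o["time_s"],o["ee_pos"],o["eef_rot"],o["grip_width"])
m=((im[...,2]>90)&(im[...,2]-im[...,0]>60)); 
print("blue",m.sum())
cn=max(cv2.findContours(m.astype(np.uint8),0,2)[0],key=cv2.contourArea).reshape(-1,2)
for h in(.058,.008):
  r=cv2.minAreaRect((ray(c,cn,h)[:,:2]*1000).astype(np.float32)); print(h,r, (cn.min(0),cn.max(0)))
pm=P[m&ok]; print("z plate",np.percentile(pm[:,2],[10,50,90]))
E
python3 look.py w1.png; python3 - <<'E'
from h import *
c=dict(np.load("c_wrist.npz")); P,ok=cloud(c)
q=ok&(P[...,2]>.07)&(P[...,2]<.1)&(np.hypot(P[...,0]-.47,P[...,1]+.392)<.035)
print("knob",q.sum(),P[q].min(0),P[q].max(0))
t=dict(np.load("c_top.npz")); P,ok=cloud(t)
print("edge",P[235:265:3,308].round(3))
q=ok&(P[...,2]>.012)&(P[...,0]>.35)&(P[...,0]<.65)&(P[...,1]<-.03)&(P[...,1]>-.31)
print("min x obstacles by y"); 
for y in np.arange(-.3,-.03,.03):
  s=q&(abs(P[...,1]-y)<.015); print(round(y,2), np.sort(P[s][:,0])[:3].round(3), P[s][:,2].max().round(3) if s.any() else 0)
E
```

```text
2.75 [ 0.46935044 -0.38884201  0.20535478] [ 3.14127214e+00 -3.30072148e-04  2.96614586e+00] 0.09399733100968122
blue 14463
0.058 ((470.34783935546875, -391.4603271484375), (101.5995101928711, 180.5895233154297), 79.86166381835938) (array([271, 112], dtype=int32), array([361, 262], dtype=int32))
0.008 ((480.909912109375, -393.7228698730469), (117.15210723876953, 208.23367309570312), 79.8616714477539) (array([271, 112], dtype=int32), array([361, 262], dtype=int32))
z plate [0.03376169 0.05813206 0.05914056]
knob 455 [ 0.45757195 -0.40354486  0.0714187 ] [ 0.48231741 -0.37871664  0.090161  ]
edge [[ 0.418 -0.163  0.003]
 [ 0.409 -0.163 -0.002]
 [ 0.399 -0.163 -0.002]
 [ 0.39  -0.163 -0.002]
 [ 0.38  -0.163 -0.003]
 [ 0.371 -0.164 -0.001]
 [ 0.362 -0.164 -0.004]
 [ 0.352 -0.164 -0.001]
 [ 0.276 -0.124 -0.899]
 [ 0.258 -0.124 -0.906]]
min x obstacles by y
-0.3 [0.622 0.624 0.624] 0.03
-0.27 [] 0
-0.24 [0.584 0.586 0.588] 0.093
-0.21 [0.578 0.578 0.578] 0.109
-0.18 [0.578 0.578 0.581] 0.124
-0.15 [0.599 0.621 0.621] 0.123
-0.12 [0.591 0.604 0.605] 0.132
-0.09 [0.59  0.593 0.593] 0.022
-0.06 [0.587 0.587 0.587] 0.021
-0.03 [] 0
```

View pics/w1.png

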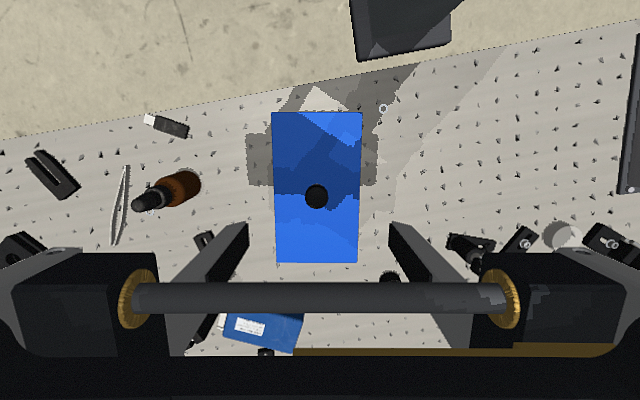

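The wrist view shows the lid squarely between the fingers with the knob at (316,196). The knob measures (0.470,-0.391), which agrees with the lid centre. I'll descend and grip.

apply_moves --plan '[0,-2,10,0,0,0,25,0,0,0,30,0,0,0,30,0,0,0,25,0,0,0,12,0,0,0,6,0,0,0,3,0,0,0,0,0]'

```text
time_s: 3.65
ee_pos: [0.4694, -0.3917, 0.0651]
eef_rot: [-3.141, 0.001, 2.966]
force: [1.0, 0.7, 0.2]
grip_width: 0.0941
grip_force: 0.0
```

apply_moves --plan '[0,0,0,0,0,0,0,0,0,0,0,0,0,0,0,0,0,0,0,0,0,0,0,0,0,0,0,0,0,0,0,0]' --hand -1 --squeeze 25

```text
time_s: 4.45
ee_pos: [0.4691, -0.3916, 0.0644]
eef_rot: [3.142, -0.0, 2.966]
force: [-0.3, -0.2, -0.7]
grip_width: 0.0332
grip_force: 0.0
```

apply_moves --plan '[0,0,0,0,0,0,0,0,0,0,0,0,0,0,0,0,0,0,0,0,0,0,-2,0,0,0,-4,0,0,0,-8,0,0,0,-12,0,0,0,-12,0,0,0,-12,0,0,0,0,0]'

```text
time_s: 5.65
ee_pos: [0.4698, -0.3922, 0.1169]
eef_rot: [-3.14, 0.003, 2.966]
force: [0.2, -0.3, -2.5]
grip_width: 0.0251
grip_force: 25.0
```

apply_moves --plan '[2,8,0,0,5,18,0,0,6,25,0,0,8,30,0,0,8,30,0,0,8,30,0,0,6,25,0,0,5,20,0,0,3,13,0,0,1,7,0,0,0,0,0,-0.06,0,0,5,-0.06,0,0,15,0,0,0,20,0,0,0,20,0,0,0,15,0,0,0,10,0,0,0,5,0,0,0,0,0,0,0,0,0]'

```text
time_s: 7.65
ee_pos: [0.4543, -0.1799, 0.0249]
eef_rot: [-3.141, 0.001, 3.086]
force: [0.8, 0.3, -0.8]
grip_width: 0.0253
grip_force: 25.0
```

```bash
python3 look.py w2.png; python3 - <<'E'
from h import *
c=dict(np.load("c_wrist.npz")); im=c["image"].astype(int); P,ok=cloud(c)
m=ok&((im[...,2]>90)&(im[...,2]-im[...,0]>60))&(P[...,2]<.06)&(P[...,0]<.6)
p=P[m]; p=p[(abs(p[:,0]-.455)<.085)&(abs(p[:,1]+.18)<.046)]
for _ in range(3):
  A=np.c_[p[:,:2]-[.455,-.18],np.ones(len(p))]; k=np.linalg.lstsq(A,p[:,2],rcond=None)[0]; r=abs(p[:,2]-A@k); p=p[r<.003]
print("plane slope,z",k,len(p))
E
```

```text
7.7 [ 0.45433767 -0.17987289  0.02509232] [-3.14116038e+00  1.00001962e-03  3.08578533e+00] 0.02506890817654077
blue 24303
0.058 ((410.14862060546875, -176.84194946289062), (79.69402313232422, 81.34583282470703), 86.78129577636719) (array([238,  97], dtype=int32), array([399, 251], dtype=int32))
0.008 ((418.6720886230469, -177.34683227539062), (106.89302825927734, 109.10858917236328), 86.78129577636719) (array([238,  97], dtype=int32), array([399, 251], dtype=int32))
z plate [0.018005   0.01883593 0.01966166]
plane slope,z [ 0.00036212 -0.00107399  0.01885328] 20216
```

apply_moves --plan '[0,0,3,0,0,0,3,0,0,0,2,0,0,0,1,0,0,0,1,0,0,0,1,0,0,0,0,0,0,0,0,0]'

```text
time_s: 8.5
ee_pos: [0.454, -0.1797, 0.0143]
eef_rot: [-3.141, 0.0, 3.086]
force: [-6.7, 2.8, 13.7]
grip_width: 0.0253
grip_force: 25.0
```

Contact with the table. I'll open and retreat.

apply_moves --plan '[0,0,-0.5,0,0,0,0,0,0,0,0,0,0,0,0,0,0,0,0,0,0,0,0,0,0,0,0,0]' --hand 1

```text
time_s: 9.2
ee_pos: [0.4539, -0.1797, 0.0139]
eef_rot: [3.142, -0.0, 3.086]
force: [-0.3, 0.4, 0.4]
grip_width: 0.078
grip_force: 0.0
```

apply_moves --plan '[0,0,-10,0,0,0,-20,0,0,0,-30,0,0,0,-40,0,0,0,-40,0,0,0,-30,0,0,0,-20,0,0,-15,0,0.06,0,-35,0,0.06,0,-40,0,0,0,-40,0,0,0,-35,0,0,0,-25,0,0,0,-15,0,0,0,0,0,0,0,0,0,0]'

```text
time_s: 10.8
ee_pos: [0.4222, -0.3812, 0.2041]
eef_rot: [3.141, -0.0, 2.966]
force: [-0.2, 0.9, -0.8]
grip_width: 0.0939
grip_force: 0.0
```

```bash
python3 look.py w3.png; python3 - <<'E'
from h import *
c=dict(np.load("c_wrist.npz")); im=c["image"].astype(int); P,ok=cloud(c)
m=ok&((im[...,2]>90)&(im[...,2]-im[...,0]>60))
p=P[m]; p=p[(abs(p[:,0]-.455)<.085)&(abs(p[:,1]+.18)<.046)]
for _ in range(3):
  A=np.c_[p[:,:2]-[.455,-.18],np.ones(len(p))]; k=np.linalg.lstsq(A,p[:,2],rcond=None)[0]; r=abs(p[:,2]-A@k); p=p[r<.004]
print("lid plane",k,len(p))
cs=(abs(P[...,0]-.47)<.12)&(abs(P[...,1]+.39)<.08)&ok
# rim of case
q=cs&(P[...,2]>.047)&(P[...,2]<.06); r=cv2.minAreaRect((P[q][:,:2]*1000).astype(np.float32)); print("rim",q.sum(),r,P[q][:,2].mean())
yaw=-.176; d=P-np.array([.470,-.391,0]); X=d[...,0]*np.cos(yaw)+d[...,1]*np.sin(yaw); Y=-d[...,0]*np.sin(yaw)+d[...,1]*np.cos(yaw)
i=cs&(abs(X)<.08)&(abs(Y)<.04)&(P[...,2]>.03)&(P[...,2]<.05)
for a in np.arange(-.08,.085,.01):
  s=i&(abs(X-a)<.005)
  if s.any(): print(round(a,3),s.sum(),Y[s].min().round(4),Y[s].max().round(4),np.median(P[s][:,2]).round(4))
E
```

```text
10.85 [ 0.42231087 -0.38098488  0.20418024] [3.14145721e+00 5.79913981e-05 2.96660994e+00] 0.09354001852395359
blue 10639
0.058 ((441.81292724609375, -204.97262573242188), (88.33000183105469, 157.24462890625), 86.68707275390625) (array([431, 106], dtype=int32), array([511, 247], dtype=int32))
0.008 ((455.27642822265625, -179.83123779296875), (101.8896484375, 181.38340759277344), 86.68708801269531) (array([431, 106], dtype=int32), array([511, 247], dtype=int32))
z plate [0.00720205 0.00825514 0.00987722]
lid plane [-0.00111338 -0.00015942  0.0081728 ] 8144
rim 1367 ((462.55865478515625, -389.5035400390625), (98.13655090332031, 163.1073455810547), 79.87713623046875) 0.05316856726734453
-0.08 53 -0.0125 0.0047 0.0421
-0.07 207 -0.0215 0.0144 0.046
-0.06 156 -0.0233 0.0157 0.0461
-0.05 212 -0.0222 0.0144 0.046
-0.04 102 -0.0173 0.0108 0.0461
-0.03 88 -0.0092 0.0036 0.0362
-0.02 80 -0.0093 0.0036 0.0363
-0.01 85 -0.0093 0.0036 0.0362
-0.0 73 -0.0094 0.0036 0.0362
0.01 74 -0.0081 0.0036 0.0363
0.02 80 -0.0082 0.005 0.0362
0.03 75 -0.0083 0.005 0.0363
0.04 77 -0.0084 0.005 0.0361
0.05 70 -0.007 0.005 0.0362
0.06 74 -0.0099 0.0078 0.0358
0.07 77 -0.0098 0.0091 0.0357
0.08 2 -0.0017 -0.0004 0.0357
```

View pics/w3.png

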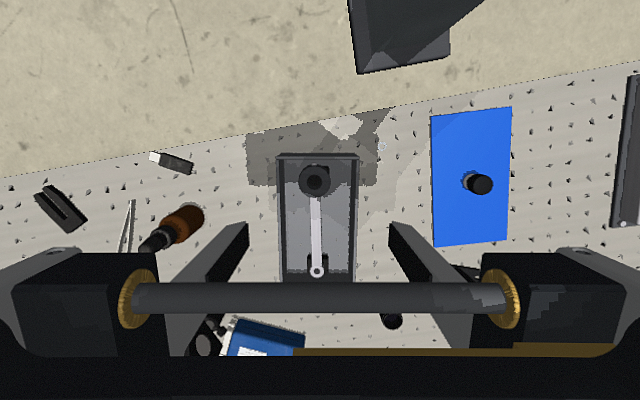

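The lid lies flat at (472,177). The lever shows its boss bore at (314,181) and its eye at (317,271). I'll measure both precisely.

```bash
cat > lev.py <<'E'
from h import *
c=dict(np.load("c_wrist.npz")); P,ok=cloud(c)
d=P-np.array([.470,-.391,0]); y=-.176
X=d[...,0]*np.cos(y)+d[...,1]*np.sin(y); Y=-d[...,0]*np.sin(y)+d[...,1]*np.cos(y)
b=(ok&(abs(X)<.083)&(abs(Y)<.04)&(P[...,2]>.043)&(P[...,2]<.049)).astype(np.uint8)
cn=max(cv2.findContours(b,0,2)[0],key=cv2.contourArea); r=cv2.minEnclosingCircle((ray(c,cn.reshape(-1,2),.046)[:,:2]*1000).astype(np.float32)); print("boss",r)
bo=np.array(r[0])
bar=ok&(P[...,2]>.034)&(P[...,2]<.038)&(X>-.03)&(X<.05)&(abs(Y)<.02)
vx,vy,x0,y0=cv2.fitLine((P[bar][:,:2]*1000).astype(np.float32),2,0,.01,.01).ravel()
if vx<0: vx,vy=-vx,-vy
print("bar yaw",np.arctan2(vy,vx),"pt",x0,y0,"boss off line",(bo-[x0,y0])@[-vy,vx])
im=c["image"].astype(int)
e=ok&(P[...,2]>.033)&(P[...,2]<.038)&(X>.055)&(X<.09)&(abs(Y)<.02)
print("eye r",cv2.minEnclosingCircle((P[e][:,:2]*1000).astype(np.float32)))
a=ray(c,[[314,181]],.046)[0,:2]*1000; e=ray(c,[[317,271]],.036)[0,:2]*1000; print("px",a,e,np.linalg.norm(e-a),np.arctan2(*(e-a)[::-1]))
for o in(bo,a): print("balance",o+39*np.array([vx,vy]))
E
python3 lev.py
```

```text
boss ((412.63372802734375, -384.60009765625), 19.720916748046875)
bar yaw -0.15011834 pt 478.40363 -394.72815 boss off line 0.17791970927464718
eye r ((533.9788208007812, -402.6557922363281), 11.065232276916504)
px [ 412.03718304 -384.5528759 ] [ 535.60841406 -403.04581457] 124.94734057600289 -0.1485516206389443
balance [ 451.19511032 -390.43274784]
balance [ 450.59856534 -390.38552608]
```

apply_moves --plan '[-15,-2.5,0,-0.025,-15,-2.5,10,0,0,0,25,0,0,0,30,0,0,0,30,0,0,0,20,0,0,0,10,0,0,0,0,0,0,0,0,0]' --hand 0.05

```text
time_s: 11.75
ee_pos: [0.4513, -0.3918, 0.0802]
eef_rot: [-3.141, 0.001, 2.991]
force: [-0.6, 0.5, 0.2]
grip_width: 0.0495
grip_force: 0.0
```

apply_moves --plan '[0,1,10,0,0,0,18,0,0,0,18,0,0,0,12,0,0,0,7,0,0,0,3,0,0,0,0,0,0,0,0,0]'

```text
time_s: 12.55
ee_pos: [0.4512, -0.3911, 0.0116]
eef_rot: [-3.141, 0.001, 2.991]
force: [-0.7, 0.5, -1.1]
grip_width: 0.0492
grip_force: 0.0
```

apply_moves --plan '[0,0,0,0,0,0,0,0,0,0,0,0,0,0,0,0,0,0,0,0,0,0,0,0,0,0,0,0,0,0,0,0,0,0,0,0,0,0,0,0]' --hand -1 --squeeze 45

```text
time_s: 13.55
ee_pos: [0.4509, -0.3908, 0.011]
eef_rot: [-3.142, 0.0, 2.991]
force: [0.1, -0.5, 1.8]
grip_width: 0.0134
grip_force: 45.0
```

apply_moves --plan '[0,0,-2,0,0,0,-4,0,0,0,-8,0,0,0,-12,0,0,0,-15,0,0,0,-15,0,0,0,-15,0,0,0,-15,0,0,0,-14,0,0,0,-12,0,0,0,-8,0,0,0,0,0,0,0,0,0,0,0,0,0]'

```text
time_s: 14.95
ee_pos: [0.4507, -0.3906, 0.1301]
eef_rot: [3.141, -0.001, 2.991]
force: [-0.1, 0.6, -5.5]
grip_width: 0.0134
grip_force: 45.0
```

```bash
python3 - <<'E'
from h import *
c=camera("wrist"); save(c,"w4.png"); np.savez("c_wrist",**c)
c=camera("top");np.savez("c_top",**c)
im=c["image"]; a=cv2.resize(im[180:260,225:265],None,fx=7,fy=7,interpolation=cv2.INTER_CUBIC); 
w=cv2.imread("pics/w4.png"); w=w[60:360]; a=cv2.resize(a[...,::-1],(150,300)); cv2.imwrite("pics/v4.png",np.hstack([w,a]))
print(monitor.get_obs()["ee_pos"])
E
```

```text
[ 0.45072484 -0.39064767  0.13027026]
```

View pics/v4.png

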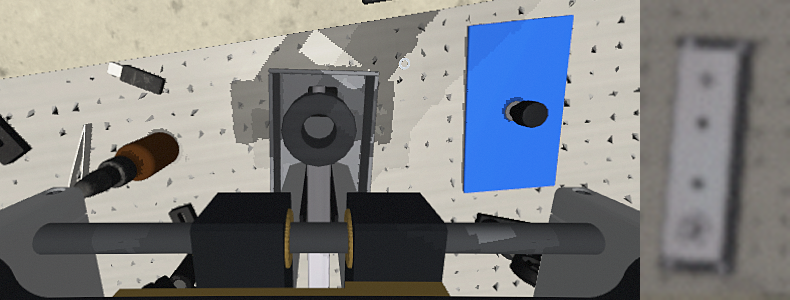

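The boss is held level in the wrist view, with its bore at (319,127) in the crop. The fixture crop shows the thick pin at the bottom and the thin pin at the top. I'll go near the fixture and measure it.

apply_moves --plan '[2,10,0,0,5,25,0,0,7,35,0,0,8,40,0,0,8,40,0,0,8,40,0,0,7,37,0,0,7,35,0,0,5,27,0,-0.05,3,17,0,-0.05,2,8,0,0,0,0,0,0,0,0,0,0,0,0,0,0]'

```text
time_s: 16.45
ee_pos: [0.4351, -0.0719, 0.1309]
eef_rot: [-3.141, 0.0, 3.089]
force: [0.3, -0.2, -4.3]
grip_width: 0.0136
grip_force: 45.0
```

```bash
cat > fx.py <<'E'
from h import *
import sys
c=camera("wrist"); save(c,sys.argv[1]); np.savez("c_wrist",**c); P,ok=cloud(c)
o=monitor.get_obs(); print(o["time_s"],o["ee_pos"],o["eef_rot"])
q=ok&(P[...,2]>.025)&(P[...,2]<.056)&(abs(P[...,0]-.46)<.12)&(P[...,1]>0)&(P[...,1]<.1)
vv,uu=np.where(q); print("fix px",q.sum(),uu.min(),uu.max(),vv.min(),vv.max())
t=q&(P[...,2]<.034); r=cv2.minAreaRect((P[t][:,:2]*1000).astype(np.float32)); print("block",r,P[t][:,2].mean())
h=(ok&(P[...,2]>.042)&q).astype(np.uint8); k,l,s,ce=cv2.connectedComponentsWithStats(h)
for i in range(1,k):
    if s[i,4]>4: m=l==i; p=P[m]; z=p[:,2].max(); tp=m&(P[...,2]>.046); print("pin",s[i],ce[i],P[tp].min(0),P[tp].max(0), P[tp].mean(0), "ray",ray(c,[ce[i]],.05))
b=ok&(P[...,2]>.10)&(P[...,0]<o["ee_pos"][0]-.015)&(P[...,0]>o["ee_pos"][0]-.08)&(abs(P[...,1]-o["ee_pos"][1])<.035)
p=P[b]; zt=np.median(p[:,2]); b&=abs(P[...,2]-zt)<.004
cn=max(cv2.findContours(b.astype(np.uint8),0,2)[0],key=cv2.contourArea).reshape(-1,2)
print("boss top z",zt,cv2.minEnclosingCircle((ray(c,cn,zt)[:,:2]*1000).astype(np.float32)))
pb=P[b];A=np.c_[pb[:,:2]-pb[:,:2].mean(0),np.ones(len(pb))]; print("tilt",np.linalg.lstsq(A,pb[:,2],rcond=None)[0][:2])
E
python3 fx.py w5.png
```

```text
16.5 [ 0.43509289 -0.07192825  0.13087707] [-3.14151632e+00 -1.07098339e-04  3.08922009e+00]
fix px 6714 406 467 129 281
block ((452.18212890625, 46.959468841552734), (49.83616638183594, 161.86793518066406), 87.0465316772461) 0.03018476927980162
pin [438 150  19  16 219] [447.15525114 157.61187215] [0.39083319 0.04348675 0.04601777] [0.40382777 0.05676967 0.05174465] [0.39709062 0.04922941 0.04976742] ray [[0.39678944 0.04838786 0.05      ]]
boss top z 0.25270562318810386 ((413.3769226074219, -74.02439880371094), 35.24905014038086)
tilt [ 0.15288751 -0.00932223]
```

View pics/w5.png

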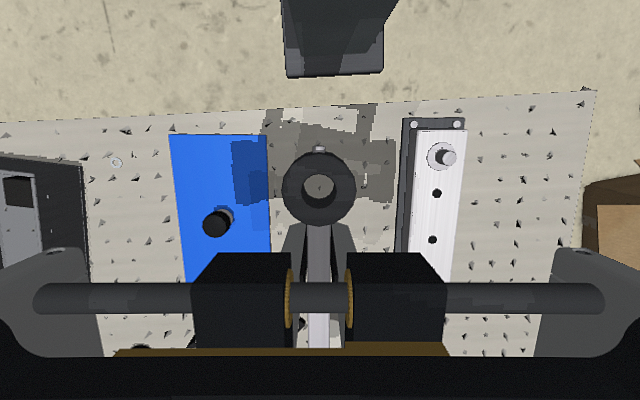

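Bore at (319,186), thick pin tip at (448,157), block clean at right. I'll fix the boss height band.

```bash
cat > bs.py <<'E'
from h import *
c=dict(np.load("c_wrist.npz")); P,ok=cloud(c); e=monitor.get_obs()["ee_pos"]; z0=e[2]+.035
b=ok&(abs(P[...,2]-z0)<.005)&(P[...,0]<e[0]-.015)&(P[...,0]>e[0]-.08)&(abs(P[...,1]-e[1])<.035)
zt=np.median(P[b][:,2])
cn=max(cv2.findContours(b.astype(np.uint8),0,2)[0],key=cv2.contourArea).reshape(-1,2)
r=cv2.minEnclosingCircle((ray(c,cn,zt)[:,:2]*1000).astype(np.float32)); print("boss",zt,r,"rel tcp mm",np.array(r[0])-e[:2]*1000)
p=P[b];A=np.c_[p[:,:2]-p[:,:2].mean(0),np.ones(len(p))]; print("tilt",np.linalg.lstsq(A,p[:,2],rcond=None)[0][:2])
bar=ok&(abs(P[...,2]-zt+.010)<.003)&(P[...,0]>e[0]-.025)&(P[...,0]<e[0]+.02)&(abs(P[...,1]-e[1])<.012)
print("bar n",bar.sum())
if bar.sum()>20: print(cv2.fitLine((P[bar][:,:2]*1000).astype(np.float32),2,0,.01,.01).ravel())
E
python3 bs.py
```

```text
boss 0.1661056095564616 ((396.4969177246094, -69.30209350585938), 19.74286651611328) rel tcp mm [-38.59596866   2.62615449]
tilt [0.00137243 0.00035832]
bar n 1398
[ 9.9891424e-01 -4.6586365e-02  4.3606097e+02 -7.1614029e+01]
```

apply_moves --plan '[0.5,8,0,0,1,18,0,0,1,25,0,0,1,27,0,0,1,20,0,0,0.7,13,0,0,0.5,7,0,0,0,0,0,-0.005,0,0,5,0,0,0,10,0,0,0,12,0,0,0,10,0,0,0,8,0,0,0,5,0,0,0,0,0,0,0,0,0,0,0,0,0]'

```text
time_s: 18.2
ee_pos: [0.4357, 0.0469, 0.0813]
eef_rot: [3.142, 0.001, 3.096]
force: [0.4, 0.5, -4.6]
grip_width: 0.0139
grip_force: 45.0
```

```bash
python3 fx.py w6.png; python3 bs.py
```

```text
18.25 [0.43562806 0.04690713 0.08131058] [3.14156266e+00 7.32365124e-04 3.09585287e+00]
fix px 2080 290 351 136 325
block ((458.26849365234375, 46.77033233642578), (49.71881866455078, 174.7946014404297), 86.46400451660156) 0.03022981238281768
pin [312 174  16   7  78] [319.56410256 177.02564103] [0.39853879 0.04424267 0.04894806] [0.40348176 0.05547322 0.05133326] [0.4009393  0.04987772 0.05017295] ray [[0.40096489 0.04987715 0.05      ]]
boss top z 0.2031074258046473 ((415.0641174316406, 44.97378921508789), 35.421958923339844)
tilt [ 0.15358391 -0.0078396 ]
boss 0.11649150956581404 ((397.0065612792969, 49.25657653808594), 19.733234405517578) rel tcp mm [-38.62150184   2.34944874]
tilt [ 0.00119062 -0.0007382 ]
bar n 1406
[ 9.9918258e-01 -4.0424488e-02  4.3650012e+02  4.7279305e+01]
```

apply_moves --plan '[0,0,3,0.008,0,0,5,0,0,0,3,0,0,0,0,0,0,0,0,0,0,0,0,0,0,0,0,0,0,0,0,0,0,0,0,0]'

```text
time_s: 19.15
ee_pos: [0.4354, 0.0469, 0.07]
eef_rot: [3.142, 0.0, 3.088]
force: [-0.7, -0.6, -5.1]
grip_width: 0.0135
grip_force: 45.0
```

```bash
python3 fx.py w7.png >/dev/null; python3 bs.py; python3 - <<'E'
from h import *
c=camera("scene"); save(c,"s7.png"); P,ok=cloud(c)
q=ok&(P[...,2]>.085)&(P[...,2]<.105)&(P[...,0]>.515)&(P[...,0]<.56)&(abs(P[...,1]-.043)<.03)
p=P[q]; print("eye",q.sum(),p.min(0),p.max(0),np.median(p,0))
im=c["image"].astype(int); m=ok&((im[...,2]>110)&(im[...,2]-im[...,0]>80))&(abs(P[...,0]-.455)<.09)&(abs(P[...,1]+.18)<.05); print("lid z",np.percentile(P[m][:,2],[10,50,90]))
cv2.imwrite("pics/s7c.png",cv2.resize(c["image"][100:300,150:420],None,fx=2.8,fy=2.8)[...,::-1])
print(monitor.get_obs()["ee_pos"],monitor.get_obs()["eef_rot"])
E
```

```text
boss 0.10519380212727185 ((396.8130798339844, 49.53676986694336), 19.730926513671875) rel tcp mm [-38.60535489   2.6308417 ]
tilt [0.00062725 0.00064133]
bar n 1401
[ 9.9885345e-01 -4.7872402e-02  4.3635251e+02  4.7240208e+01]Traceback (most recent call last):
  File "<stdin>", line 4, in <module>
    return umr_minimum(a, axis, None, out, keepdims, initial, where)
ValueError: zero-size array to reduction operation minimum which has no identity
```

The bore is within 1 mm of the thick pin, the yaw matches the fixture, the lever is level, and the underside clears the tips by 31 mm. The arm hides the eye from the scene camera. The lever is rigid and the yaw agrees, so I'm handing in.

```bash
python3 -c "
from station import ctrl; print(ctrl.hand_in())"
```

```text
the job is handed in; nothing more can be done
None
```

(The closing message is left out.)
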